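# Set the outrigger leg of a microscope camera stand

### The job

Pull the stand's spring-loaded sliding leg out by its black T-handle, with the red cam lever still open, until the leg's white pointer lines up with the orange clip on the scale. Holding the leg there, squeeze the red lever fully closed towards the handle's stem, and finish while still holding the handle squeezed with the pointer on the clip: do not let go, as the spring pulls the leg back until a colleague pins it. Leave the other things on the bench where they are.

Things in the scene. Friction and masses are not known exactly. Their poses are not given: they have to be found in the camera images.
- stand: White camera stand, fixed. Origin on the bench under the T-handle's centre with the leg fully in. z up; +y: the way the leg slides out; +x: across, from red lever to scale. Housing 170 (x) x 160 (y) x 50 mm high, y -245 to -85, x -65 to 105 mm. Scale rail with 10 mm ticks: y -85 to 175, x 71.5 to 95.5 mm, 12 mm high.
- leg (a joint): How far the leg is out along the stand's y (m): 0 fully in (the start), 0.13 stop. A spring pulls it in with 4 N when in and 20 N/m more as it comes out, plus about 1 N friction; let go, it runs back in. Closing the lever does not stop this: the leg must be held. Handle, lever and pointer ride on the leg.
- handle: Black T-handle on the leg's end, 21 to 74 mm above the bench; axes as the stand's, origin at bench level under its centre. Stem x -3 to 15, y -16 to 20 mm. Crossbar x -50 to 50, y 20 to 28 mm. Shoe and leg below it end at 21 mm height. Fingers let down either side of stem and lever, behind the crossbar, can pull it to +y, then close along x on stem and lever.
- grip (a point): Point on the handle midway between the stem's outer face (x = 15 mm from it) and the outer face of the closed lever (x = -15 mm), 20 mm short of the crossbar's inner face along y, 52 mm above the bench. Axes as the stand's.
- lever (a joint): Red sliding cam lever: 0 = open, 0.014 m = fully closed against its stop. Slides along the stand's +x towards the stem. Takes about 4 N to move and stays where it is left. May start up to 3 mm in.
- lever_pad: Red pad of the cam lever: 8 mm (x) by 32 mm (y, -16 to 16), 27 to 69 mm above the bench, on the stem's -x side; its frame is that of the handle when open. Outer face at x = -29 mm from grip when open (44 mm over pad and stem), -15 mm when closed (30 mm over both).
- pointer (a point): Tip of the white pointer, a blade 6 mm wide along y that sticks out of the leg's shoe to +x: 66 mm in x from the handle's centre, same y as grip, 20 mm high.
- clip: Orange length-mark clip, fixed on the scale rail: 30 mm along x, 6 mm wide along y, 12 to 22 mm above the bench. Origin at the middle of its underside. The leg is on the mark when pointer and clip have the same y in the stand's frame. The clip sits 50 to 110 mm out along the stand's y.
- pen_cup: Blue square pen holder, 60 x 60 x 90 mm, with pens up to 140 mm; origin under its centre. Bystander.
- jar: Amber jar with black cap, 48 mm diameter, 80 mm high; origin under its centre. Bystander.
- slide_box: Green box of slides, 87 x 62 x 26 mm; origin under its centre. Bystander.
- column_top (a point): Top centre of the stand's steel column (28 mm diameter, head 50 mm square, 255 mm above the bench), at x = 40, y = -190 mm in the stand's frame. From it a camera hangs out to y = -361 mm, away from the handle. Nothing to do here: keep clear.

How it is judged:
On the way, in this order (a step that is already met when the one before it is completed fails the run):
1. the leg is pulled out to the mark with the lever still open (y of pointer in the frame of clip between -0.007 and 0.007 m and value of joint lever below 0.008 m), for 0.2 s.
2. the lever is closed while the leg is held at the mark (y of pointer in the frame of clip between -0.007 and 0.007 m and value of joint lever above 0.012 m), for 0.2 s.
At the end, for the whole second after the job is handed in: The pointer is within 5 mm of the clip along the slide, the lever is at least 12 of its 14 mm closed, the leg is still, and the fingers still press on the lever and on the handle (over 2 N each) (y of pointer in the frame of clip between -0.005 and 0.005 m and value of joint lever above 0.012 m and contact force between the fingers and handle above 2 N and contact force between the fingers and lever_pad above 2 N and velocity of joint leg between -0.01 and 0.01 m/s); the arm keeps its last pose, push and grip.
It fails at once if the lever is closed (over 9 mm) while the leg is more than 10 mm off the mark (value of joint lever above 0.009 m and (y of pointer in the frame of clip above 0.01 m or y of pointer in the frame of clip below -0.01 m)).
It fails at once if a bystander is pushed more than 20 mm (distance of any of pen_cup, jar, slide_box from where it was at the start of the episode above 0.02 m).
It also fails if it takes over 34 s, if anything falls off the work surface, if the arm or the gripper's body presses on something with over 40 N, if the wrist force passes 120 N, or if a joint passes its speed limit or range.

### The arm

A 7-joint arm with a two-finger parallel gripper is mounted at the origin on the work surface. World frame = base frame: x ahead of the robot, y to its left, z up, the work surface at z = 0. Lengths are in m, angles in rad, forces in N, time in s.
With the tool pointing down it reaches from about 0.4 to 0.9 m from the base axis. Payload 5.6 kg.
Tool frame: the origin (TCP) lies between the finger pads; the fingertips stand 25 mm ahead of it and the grasp point (between the pads) lies 6 mm ahead of it; z points along the fingers, y is the line along which they close (so a half turn about z gives the same grasp; the last joint's range is limited). The gripper opens to 92 mm and grips with 3 to 60 N. Pads are 20 mm wide; open, the fingers measure 128 mm over their backs; the gripper's body (75 mm by 189 mm) begins 69 mm behind the grasp point.
Start: joints at [-1.152, 0.468, -0.012, 1.603, 0.006, 1.071, -0.056], TCP at [0.29, 0.582, 0.24] pointing down, gripper open.
Joint ranges: [-2.53, 2.53], [-0.31, 2.02], [-1.57, 1.55], [0.28, 2.44], [-1.29, 4.43], [0.15, 1.84], [-2.92, 2.92]. Speed limits (rad/s): [2.57, 2.57, 3.14, 3.14, 3.14, 3.14, 3.14].

### API

Orientations are given as [roll, pitch, yaw] about the fixed x, y, z axes, in that order (R = Rz(yaw) Ry(pitch) Rx(roll)).
In Python, from station import ctrl gives the robot as it stands.
- The arm moves only by the tool servo_tool, never from a script. Its argument "increments" is a list of rows, each a list of 6 numbers: the shift along the tool's x, y, z in units of 0.5 m (1.0 is 0.5 m), then the turn, a rotation vector about the tool's x, y, z in units of 1.5 rad (1.0 is 1.5 rad). A call has 1 to 8 rows; each row is the pose to reach, as a shift and turn from the pose commanded when the call began, along the tool's axes at that moment; what a row does not reach only later rows make up. A row lasts 1/12 s, in which the tool goes at most 41.7 mm and 7.16 degrees, less where a joint would pass 70% of its speed; a pose out of reach is approached as far as the arm can. A call with a number of a shift or a turn outside -1 to 1 is refused whole. A call with a gripper value outside its range is refused whole. "claw" is the closure, from 0 (fully open) to 1 (shut), set as the call begins (left out, the last holds). The fingers move at their own pace and stop on an object; the grip force is fixed at half the most. Time passes only in rows, so rows that repeat a pose let the fingers close. It gives the time, the measured TCP pose, the force, the opening and the grip force at its end, in the units of the state.
- ctrl.sense(): the state, without advancing time (a new reading comes with each control period).
- ctrl.read_camera(name): name is "side" or "top" or "wrist"; returns a dict with "image" (400x640x3 uint8, red, green, blue), "camera_matrix" (3x3 intrinsics, pixels), "xyz" and "orientation" of the camera in the world. Camera axes: x right, y up, looking along -z (the intrinsics and any distortion apply to the point x, -y, -z); pixel columns grow to the right and rows downward; lengths in m; the calibration is good to about 2 mm. A picture is of the moment at which its call begins. There is no depth.
- ctrl.close_job(): hands the job in; it is judged then, once.
Trained networks look in the newest picture that a camera, given by its name, has taken for a name from the list of things; names that differ only in an ending like _2 or _b are one class to them, and where a whole thing is asked for, a point or a joint stands for the part that bears it (a point fixed in the world has none). Each returns a list of dicts, best first, with "conf" (0 to 1); they miss things now and then, are a little off and sometimes report something else, mostly with a low value. They report only what shows in the picture. A call takes as long as a camera call.
- ctrl.find_in(camera, label): "at" ([column, row] in pixels, amid what is visible of it).
The state is a dict: "time_s": time; "qpos": joint angles; "qd": joint speeds; "joint_torque": joint torques, N m; "tcp_pos": TCP position; "tcp_rot": TCP orientation; "force": force on the tool from outside, world axes, zero at the start; "wrist_torque": the same for the moment, N m; "gripper_width": opening from 0.0 (shut) to 1.0 (fully open); "finger_force": force on a finger pad.
Only numpy, scipy, OpenCV 4.12 (cv2) and the standard library are available. Lean on these libraries where they do the work, as an engineer would, in place of code of your own. Each camera call takes 0.05 s, during which the arm holds its last target. There are 200 camera calls.

## Working session

There is one attempt and no reset: what is moved stays moved. The work goes in short steps, Python scripts to look and compute and a tool call to move; the robot and the scene stay as the last step left them, time stands still between calls to the robot, and variables do not carry over. Pictures are saved under pics/ and viewed, at most 10 in all, crops included, and the job is handed in when it is done.

Besides the shell and the picture viewer there is one more tool, called after ">>>" in YAML: its name, and indented under it one key for each argument. servo_tool: Moves the arm, as the interface text tells. Its arguments: {"type":"object","properties":{"increments":{"type":"array","items":{"type":"array","items":{"type":"number"}}},"claw":{"type":"number"}},"required":["increments"]}

```bash
mkdir -p pics; ls; cat > h.py <<'E'
import numpy as np, cv2
from station import ctrl
from scipy.spatial.transform import Rotation as R
def ray(c,px):
    K=np.array(c["camera_matrix"]);p=np.linalg.inv(K)@[px[0],px[1],1]
    o=c["orientation"];Rm=np.array(o) if np.ndim(o)==2 else R.from_euler('xyz',o).as_matrix()
    d=Rm@[p[0],-p[1],-p[2]];return np.array(c["xyz"]),d/np.linalg.norm(d)
def onz(c,px,z):
    o,d=ray(c,px);return o+d*(z-o[2])/d[2]
def tri(l):
    A=0;b=0
    for c,px in l:
        o,d=ray(c,px);P=np.eye(3)-np.outer(d,d);A=A+P;b=b+P@o
    x=np.linalg.solve(A,b);return x,[round(float(np.linalg.norm((np.eye(3)-np.outer(*[ray(c,px)[1]]*2))@(x-ray(c,px)[0]))),4) for c,px in l]
def save(c,n): cv2.imwrite('pics/'+n,cv2.cvtColor(c["image"],cv2.COLOR_RGB2BGR))
E
python3 - <<'E'
from h import *
np.set_printoptions(precision=4,suppress=True)
print(ctrl.sense())
cs={n:ctrl.read_camera(n) for n in("top","side","wrist")}
for n,c in cs.items():
    save(c,n+'0.png');print(n,c["camera_matrix"],c["xyz"],c["orientation"],[k for k in c])
    for l in "stand handle lever_pad pointer clip pen_cup jar slide_box".split():
        print(l,[(d["at"],round(d["conf"],2)) for d in ctrl.find_in(n,l)[:2]])
E
```

```text
pics
{'time_s': 0.0, 'qpos': array([-1.1521,  0.4684, -0.0116,  1.6036,  0.006 ,  1.0714, -0.0563]), 'qd': array([ 0.0019,  0.0001, -0.0003,  0.0004,  0.0013,  0.0004, -0.0001]), 'joint_torque': array([  0.0003, -52.058 ,  -0.0127, -24.3741,  -0.0567,   0.0173,
         0.0002]), 'tcp_pos': array([0.2894, 0.5814, 0.2387]), 'tcp_rot': array([-3.1398,  0.0001,  2.6798]), 'force': array([-0.208 , -0.1883, -0.2473]), 'wrist_torque': array([-0.0148,  0.0637, -0.0074]), 'finger_force': 0.0, 'gripper_width': 0.9972783444281179}
top [[407.796    0.     324.4589]
 [  0.     407.796  197.3065]
 [  0.       0.       1.    ]] [0.5366 0.0435 1.0201] [ 0.1009 -0.018  -1.5697] ['image', 'camera_matrix', 'xyz', 'orientation']
stand [([427.1, 198.9], 0.85)]
handle [([366.2, 227.9], 0.82)]
lever_pad []
pointer [([366.2, 223.8], 0.9)]
clip [([364.3, 233.4], 0.62)]
pen_cup [([364.6, 140.3], 0.94)]
jar [([250.2, 252.4], 0.86), ([365.4, 235.9], 0.28)]
slide_box [([304.6, 158.3], 0.72), ([363.4, 235.1], 0.42)]
side [[396.6381   0.     317.9638]
 [  0.     396.6381 204.7649]
 [  0.       0.       1.    ]] [ 0.5159 -0.6513  0.6229] [ 0.9939  0.0244 -0.2025] ['image', 'camera_matrix', 'xyz', 'orientation']
stand [([345.0, 340.4], 0.91)]
handle [([279.8, 289.0], 0.73)]
lever_pad []
pointer [([294.2, 286.3], 0.55)]
clip [([354.7, 244.6], 0.7), ([318.4, 269.6], 0.58)]
pen_cup [([389.2, 270.8], 0.88), ([344.1, 341.5], 0.51)]
jar [([250.2, 220.3], 0.62)]
slide_box [([351.8, 245.5], 0.97), ([250.5, 219.0], 0.44)]
wrist [[312.4777   0.     321.4223]
 [  0.     312.4777 197.5777]
 [  0.       0.       1.    ]] [0.2174 0.6181 0.3842] [-0.2927  0.0017  1.1098] ['image', 'camera_matrix', 'xyz', 'orientation']
stand []
handle []
lever_pad []
pointer []
clip []
pen_cup []
jar [([177.3, 395.9], 0.39)]
slide_box []
```

```bash
python3 - <<'E'
import cv2
t=cv2.imread('pics/top0.png');s=cv2.imread('pics/side0.png')
cv2.imwrite('pics/tc.png',cv2.resize(t[100:300,220:520],(800,533),interpolation=cv2.INTER_CUBIC))
cv2.imwrite('pics/sc.png',cv2.resize(s[190:390,210:460],(750,600),interpolation=cv2.INTER_CUBIC))
E
```

```text
(no output)
```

View pics/tc.png

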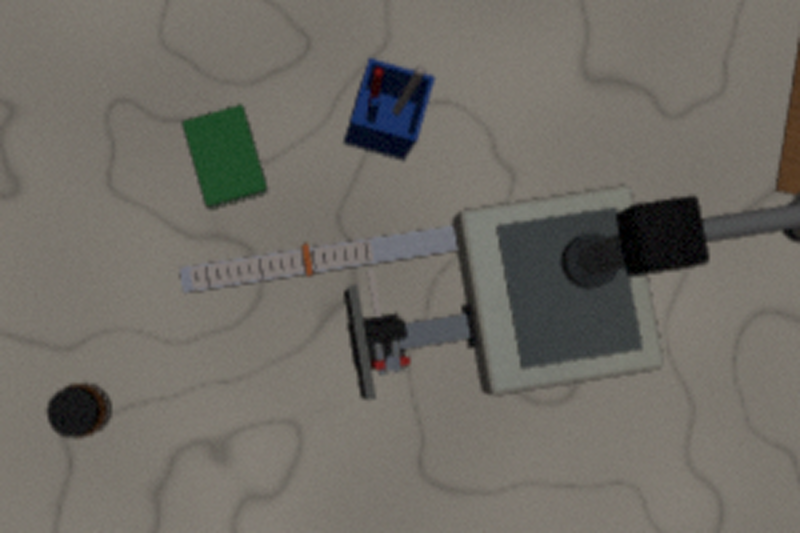

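View pics/sc.png

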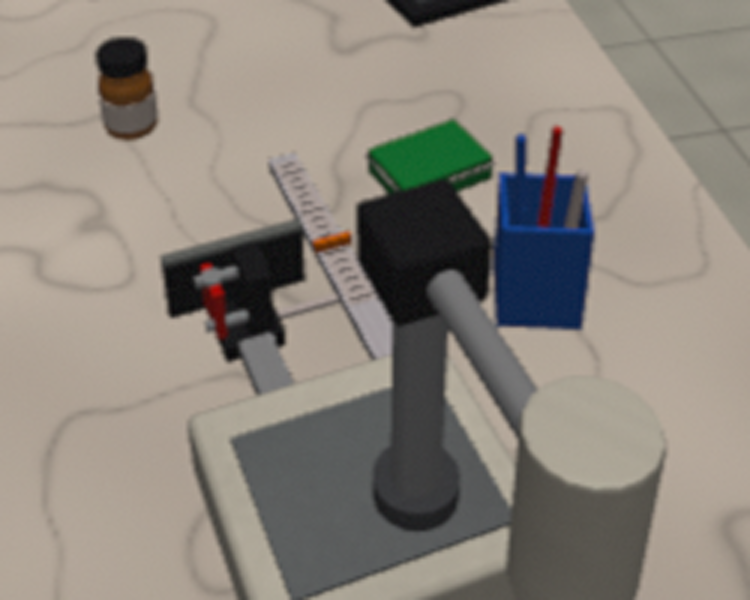

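The top view shows the stand with its slide-out side facing image left (world +y). The handle is near (362,228) full-image, the clip near (335.5,197.5) and the red lever on the robot side. In the side view the clip is at about (321,270) and the crossbar at about (287,279). The networks' clip hits at (364,233) in top and (355,245) in side are wrong. Next I fit the stand pose from hand-read points.

```bash
cat > fit.py <<'E'
from h import *
from scipy.optimize import least_squares
np.set_printoptions(precision=4,suppress=True)
def proj(c,P):
    Rm=R.from_euler('xyz',c["orientation"]).as_matrix()
    q=Rm.T@(P-np.array(c["xyz"]));q=np.array([q[0],-q[1],-q[2]]);u=np.array(c["camera_matrix"])@q
    return u[:2]/u[2]
def S(p,P):
    c,s=np.cos(p[2]),np.sin(p[2]);return np.array([p[0]+c*P[0]-s*P[1],p[1]+s*P[0]+c*P[1],P[2]])
E
python3 - <<'E'
from fit import *
T=ctrl.read_camera("top");D=ctrl.read_camera("side")
t=lambda u,v:np.array([220+u*.375,100+v*.375]); s=lambda u,v:np.array([210+u/3,190+v/3])
F=[(T,t(181,267),(95.5,175,12)),(T,t(184,292),(71.5,175,12)),(T,t(458,213),(105,-85,50)),(T,t(630,187),(105,-245,50)),(T,t(662,366),(-65,-245,50)),
(T,t(350,288),(50,24,74)),(T,t(370,397),(-50,24,74)),
(D,s(270,160),(71.5,175,12)),(D,s(295,152),(95.5,175,12)),(D,s(164,256),(-50,24,74)),(D,s(300,222),(50,24,74)),(D,s(192,420),(-65,-85,50))]
clips=[(T,t(308,260)),(D,s(332,238))]
def f(p): 
    r=[proj(c,S(p,np.array(P)/1e3))-q for c,q,P in F]
    r+=[proj(c,S(p,np.array([.0835,p[3],.022])))-q for c,q in clips]
    return np.array(r)
o=least_squares(lambda p:f(p).ravel(),[.5,-.05,.15,.08],loss='soft_l1');print(o.x,"\n",f(o.x))
print("tri clip",tri(clips))
print("tri bar ends",tri([(F[5][0],F[5][1]),(F[10][0],F[10][1])]),tri([(F[6][0],F[6][1]),(F[9][0],F[9][1])]))
p=o.x;print("grip",S(p,np.array([0,0,.052])),"clip",S(p,np.array([.0835,p[3],.012])),"yaw deg",np.degrees(p[2]), "goal",S(p,np.array([0,p[3],.052])))
for n,a in(("jar",(79,410)),("slide",(225,157)),("cup",(390,105))): print(n,onz(T,t(*a),.05))
E
```

```text
[ 0.5657 -0.0691  0.1546  0.055 ] 
 [[-0.9387 -0.6716]
 [-0.6672 -0.5012]
 [ 0.3679 -2.0389]
 [ 0.7429 -2.1097]
 [ 1.8931  0.4302]
 [ 0.7726 -1.6253]
 [ 0.1848  0.2384]
 [-1.3221 -0.6736]
 [-0.4765 -0.2925]
 [-1.8853  1.1555]
 [-0.0061 -0.1195]
 [-3.5095 -2.3505]
 [ 0.1532 -0.9751]
 [-0.2964 -0.2085]]
tri clip (array([ 0.6389, -0.0017,  0.021 ]), [0.0015, 0.0015])
tri bar ends (array([ 0.6097, -0.0362,  0.0723]), [0.0019, 0.0019]) (array([ 0.5149, -0.0525,  0.0758]), [0.0017, 0.0017])
grip [ 0.5657 -0.0691  0.052 ] clip [ 0.6398 -0.0019  0.012 ] yaw deg 8.859068100559053 goal [ 0.5573 -0.0148  0.052 ]
jar [0.501 0.202 0.05 ]
slide [0.728  0.0747 0.05  ]
cup [ 0.7768 -0.0753  0.05  ]
```

The fit is consistent: triangulated heights are clip 21 mm and bar 72–76 mm, against 22 and 74 in the text. Now I plan the move to above the handle.

```bash
cat > go.py <<'E'
from fit import *
import sys
def inc(target,yaw):
    s=ctrl.sense();A=R.from_euler('xyz',s["tcp_rot"]);B=R.from_euler('xyz',[np.pi,0,yaw])
    print("t",s["time_s"],"tcp",s["tcp_pos"],s["tcp_rot"],"inc",A.inv().apply(np.array(target)-s["tcp_pos"])/.5,(A.inv()*B).as_rotvec()/1.5)
if __name__=="__main__": a=list(map(float,sys.argv[1:]));inc(a[:3],a[3])
E
python3 go.py .42 .26 .24 1.7254; python3 go.py .566 -.060 .19 1.7254
```

```text
t 1.45 tcp [0.2897 0.5819 0.2396] [3.1415 0.0001 2.6797] inc [-0.5203 -0.4602 -0.0008] [0.0001 0.     0.6362]
t 1.45 tcp [0.2897 0.5819 0.2396] [3.1415 0.0001 2.6797] inc [-1.0669 -0.903   0.0992] [0.0001 0.     0.6362]
```

>>> servo_tool:
  increments:
    - [-0.52, -0.46, 0, 0, 0, 0.636]
    - [-0.52, -0.46, 0, 0, 0, 0.636]
    - [-0.52, -0.46, 0, 0, 0, 0.636]
    - [-0.52, -0.46, 0, 0, 0, 0.636]
    - [-0.52, -0.46, 0, 0, 0, 0.636]
    - [-0.52, -0.46, 0, 0, 0, 0.636]
    - [-0.52, -0.46, 0, 0, 0, 0.636]
    - [-0.52, -0.46, 0, 0, 0, 0.636]
  claw: 0.18

```text
time_s: 2.12
tcp_pos: [0.4152, 0.2711, 0.24]
tcp_rot: [3.141, -0.001, 1.72]
force: [0.3, 0.7, 0.0]
gripper_width: 0.82
finger_force: 0.0
```

```bash
python3 go.py .566 -.06 .19 1.7254
```

```text
t 2.1167 tcp [0.4152 0.2711 0.24  ] [ 3.1409 -0.0007  1.7201] inc [-0.6997  0.1998  0.0996] [ 0.0005 -0.0005 -0.0036]
```

>>> servo_tool:
  increments:
    - [-0.7, 0.2, 0.1, 0, 0, 0]
    - [-0.7, 0.2, 0.1, 0, 0, 0]
    - [-0.7, 0.2, 0.1, 0, 0, 0]
    - [-0.7, 0.2, 0.1, 0, 0, 0]
    - [-0.7, 0.2, 0.1, 0, 0, 0]
    - [-0.7, 0.2, 0.1, 0, 0, 0]
    - [-0.7, 0.2, 0.1, 0, 0, 0]
    - [-0.7, 0.2, 0.1, 0, 0, 0]

```text
time_s: 2.78
tcp_pos: [0.5541, -0.0286, 0.1943]
tcp_rot: [3.141, -0.0, 1.726]
force: [0.3, 0.7, -0.7]
gripper_width: 0.816
finger_force: 0.0
```

>>> servo_tool:
  increments:
    - [0, 0, 0, 0, 0, 0]
    - [-0.08, 0, 0, 0, 0, 0]
    - [-0.08, 0, 0, 0, 0, 0]
    - [-0.08, 0, 0, 0, 0, 0]

```text
time_s: 3.12
tcp_pos: [0.5595, -0.0686, 0.1943]
tcp_rot: [3.141, 0.001, 1.721]
force: [-0.7, 0.1, -0.8]
gripper_width: 0.816
finger_force: 0.0
```

```bash
python3 go.py .566 -.069 .19 1.7254; python3 - <<'E'
from fit import *
c=ctrl.read_camera("wrist");print(c["xyz"],c["orientation"]);save(c,"w1.png")
cv2.imwrite('pics/w1c.png',cv2.resize(cv2.imread('pics/w1.png'),(800,500),interpolation=cv2.INTER_CUBIC))
p=[.5657,-.0691,.1546,.055]
for P in((50,20,74),(-50,20,74),(15,0,74),(66,0,20),(83.5,55,22)): print(P,proj(c,S(p,np.array(P)/1e3))*1.25)
E
```

```text
t 3.1167 tcp [ 0.5595 -0.0686  0.1943] [3.1415 0.0009 1.7213] inc [-0.0027  0.0127  0.0087] [ 0.0001  0.0006 -0.0027]
[0.5481 0.0122 0.3397] [-0.2932 -0.0007  0.1515]
(50, 20, 74) [480.4116 223.186 ]
(-50, 20, 74) [337.1269 223.647 ]
(15, 0, 74) [429.7556 250.7029]
(66, 0, 20) [485.6853 231.459 ]
(83.5, 55, 22) [512.1486 165.3618]
```

View pics/w1c.png

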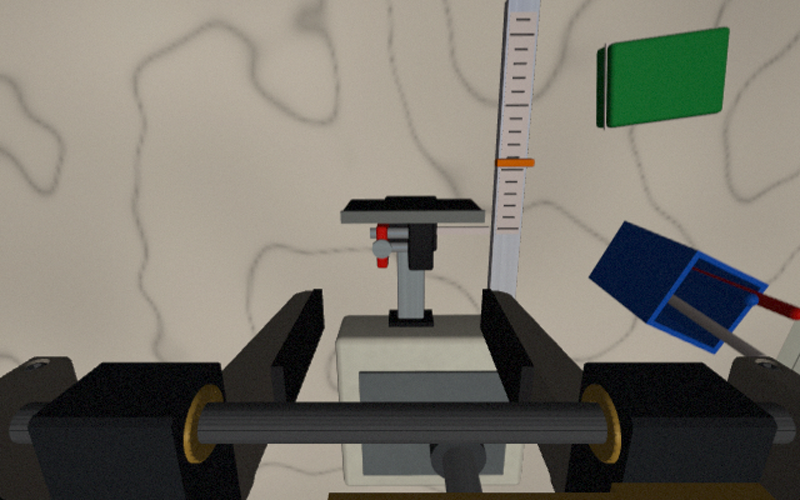

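The wrist view (800x500 picture) shows the bar's inner edge at (341..485, 222), the clip at (515,162), the pointer tip near (490,227) and the red lever at (382,246). The stand sits about 3 mm further along +x than fitted, so I refit with these points.

```bash
python3 - <<'E'
from fit import *
c=ctrl.read_camera("wrist");w=lambda u,v:np.array([u,v])/1.25
F=[(w(485,221),(50,20,74)),(w(341,222),(-50,20,74)),(w(484,211),(50,28,74)),(w(342,212),(-50,28,74)),(w(436,224),(15,20,74)),(w(433,269),(15,-16,74)),(w(490,227),(66,0,20))]
cl=w(515,160.5)
def f(p): return np.array([proj(c,S(p,np.array(P)/1e3))-q for q,P in F]+[proj(c,S(p,np.array([.0835,p[3],.022])))-cl])
o=least_squares(lambda p:f(p).ravel(),[.5657,-.0691,.1546,.055],loss='soft_l1');print(o.x,"\n",f(o.x))
p=o.x
a=np.array([.5657,-.0691,.1546,.055]);m=(p+a)/2;print("mean",m)
for P in((-43,0,74),(-15-14,0,69),(-29,-16,69)):print(P,proj(c,S(p,np.array(P)/1e3))*1.25)
from go import inc
inc(S(p,np.array([0,-.002,.14])),p[2]+np.pi/2)
E
```

```text
[ 0.5685 -0.0654  0.1674  0.0569] 
 [[-0.1886  0.0127]
 [ 0.2194  0.6952]
 [ 1.0568 -1.0387]
 [-1.1147 -0.3326]
 [-1.1971 -1.8681]
 [ 0.7643  1.0014]
 [-0.3642  2.057 ]
 [ 0.6071  0.0361]]
mean [ 0.5671 -0.0673  0.161   0.056 ]
(-43, 0, 74) [352.7204 250.1385]
(-29, 0, 69) [372.8703 247.8519]
(-29, -16, 69) [373.6184 268.6559]
t 3.2167 tcp [ 0.5594 -0.0654  0.1942] [-3.1415 -0.0007  1.7262] inc [-0.0069  0.0181  0.1083] [-0.0001 -0.0005 -0.008 ]
```

```bash
python3 - <<'E'
from fit import *
from go import inc
p=[.568,-.0662,.161]
inc(S(p,np.array([-.003,-.003,.058])),p[2]+np.pi/2)
E
```

```text
t 3.2167 tcp [ 0.5594 -0.0654  0.1942] [-3.1415 -0.0007  1.7262] inc [-0.0104  0.0108  0.2723] [-0.0001 -0.0005 -0.0037]
```

>>> servo_tool:
  increments:
    - [-0.01, 0.011, 0, 0, 0, -0.004]
    - [-0.01, 0.011, 0.06, 0, 0, -0.004]
    - [-0.01, 0.011, 0.12, 0, 0, -0.004]
    - [-0.01, 0.011, 0.16, 0, 0, -0.004]
    - [-0.01, 0.011, 0.16, 0, 0, -0.004]

```text
time_s: 3.63
tcp_pos: [0.5633, -0.0687, 0.1104]
tcp_rot: [-3.135, -0.002, 1.734]
force: [-0.7, 0.4, -0.2]
gripper_width: 0.818
finger_force: 0.0
```

```bash
python3 - <<'E'
from fit import *
from go import inc
p=[.568,-.0662,.161]
inc(S(p,np.array([-.003,-.003,.058])),p[2]+np.pi/2)
c=ctrl.read_camera("wrist");save(c,"w2.png")
E
```

```text
t 3.6333 tcp [ 0.5633 -0.0687  0.1104] [-3.1346 -0.0017  1.7343] inc [-0.0028  0.0047  0.1048] [-0.0047 -0.0011  0.0017]
```

View pics/w2.png

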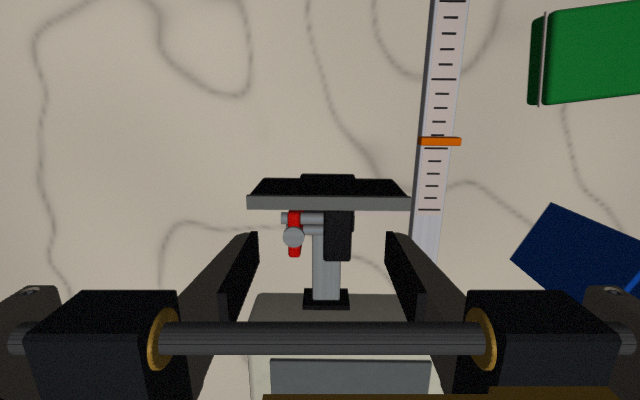

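The wrist view shows the bar spanning columns 247..411 with its inner edge at row 209. The fingertips at columns 259 and 385 straddle the lever (288) and stem (353), and their front corners at row 233 are behind the bar. It is clear to descend.

>>> servo_tool:
  increments:
    - [-0.002, 0.006, 0.04, 0, 0, 0]
    - [-0.002, 0.006, 0.08, 0, 0, 0]
    - [-0.002, 0.006, 0.105, 0, 0, 0]
    - [-0.002, 0.006, 0.105, 0, 0, 0]
    - [-0.002, 0.006, 0.105, 0, 0, 0]

```text
time_s: 4.1
tcp_pos: [0.5693, -0.0708, 0.0624]
tcp_rot: [3.141, 0.0, 1.732]
force: [0.3, -0.6, -0.0]
gripper_width: 0.822
finger_force: 0.0
```

```bash
python3 - <<'E'
from fit import *
from go import inc
p=[.568,-.0662,.161,.056]
inc(S(p,np.array([-.00,.056,.058])),p[2]+np.pi/2)
E
```

```text
t 4.1 tcp [ 0.5693 -0.0708  0.0624] [3.1412 0.     1.7322] inc [ 0.1214 -0.0011  0.0087] [0.0003 0.     0.0002]
```

>>> servo_tool:
  increments:
    - [0.02, 0, 0.006, 0, 0, 0]
    - [0.04, 0, 0.006, 0, 0, 0]
    - [0.06, 0, 0.006, 0, 0, 0]
    - [0.08, 0, 0.006, 0, 0, 0]
    - [0.1, 0, 0.006, 0, 0, 0]
    - [0.12, 0, 0.006, 0, 0, 0]
    - [0.12, 0, 0.006, 0, 0, 0]
    - [0.12, 0, 0.006, 0, 0, 0]

```text
time_s: 4.77
tcp_pos: [0.5604, -0.0114, 0.0598]
tcp_rot: [3.139, 0.001, 1.732]
force: [1.8, -4.0, 1.6]
gripper_width: 0.817
finger_force: 2.0
```

```bash
python3 - <<'E'
from fit import *
from go import inc
p=[.568,-.0662,.161,.056]
inc(S(p,np.array([-.00,.066,.058])),p[2]+np.pi/2)
print(ctrl.sense()["force"])
c=ctrl.read_camera("wrist");save(c,"w3.png")
cv2.imwrite('pics/w3c.png',cv2.resize(c["image"][80:330,180:500,::-1],(768,600),interpolation=cv2.INTER_CUBIC))
E
```

```text
t 4.7667 tcp [ 0.5604 -0.0114  0.0598] [3.1386 0.0009 1.7324] inc [ 0.0213 -0.0026  0.0037] [0.002  0.0006 0.0004]
[ 1.8159 -4.0281  1.6255]
```

View pics/w3c.png

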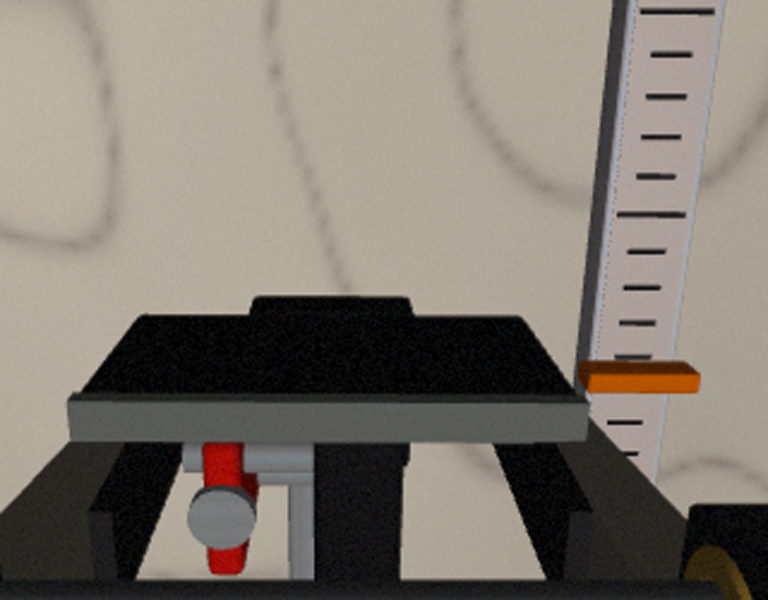

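The wrist view shows the bar's inner edge at crop row 441 and the clip's top-face centre at crop (642,382), which is full (447.5,239.2). The lever is still open and the bar hides the pointer. I work out the remaining distance and check it in the top and side views.

```bash
python3 - <<'E'
from fit import *
c=ctrl.read_camera("wrist")
w=lambda u,v:np.array([180+u/2.4,80+v/2.4])
cl=onz(c,w(642,382),.022);a=onz(c,w(72,441),.074);b=onz(c,w(586,441),.074)
d=b-a;print("bar len",np.linalg.norm(d),"yaw",np.arctan2(d[1],d[0]))
for yaw in(.155,.161,.167):
    ey=np.array([-np.sin(yaw),np.cos(yaw),0]);print(yaw,"gap clip-pointer",(cl-(a+b)/2)@ey+.020)
# rail direction from rail left top edge
q=onz(c,w(632,0),.012)-onz(c,w(594,362),.012);print("rail yaw",np.arctan2(-q[0],q[1]))
T=ctrl.read_camera("top");D=ctrl.read_camera("side");save(T,"top2.png");save(D,"side2.png")
A=cv2.resize(T["image"][160:230,300:380,::-1],(400,350),interpolation=cv2.INTER_CUBIC)
B=cv2.resize(D["image"][230:300,260:340,::-1],(400,350),interpolation=cv2.INTER_CUBIC)
cv2.imwrite('pics/tsc.png',np.hstack([A,B]))
E
```

```text
bar len 0.1003435086909476 yaw 0.1599460823062371
0.155 gap clip-pointer 0.009405520154208797
0.161 gap clip-pointer 0.008908916021199864
0.167 gap clip-pointer 0.008412711166016336
rail yaw 0.1627520966001837
```

View pics/tsc.png

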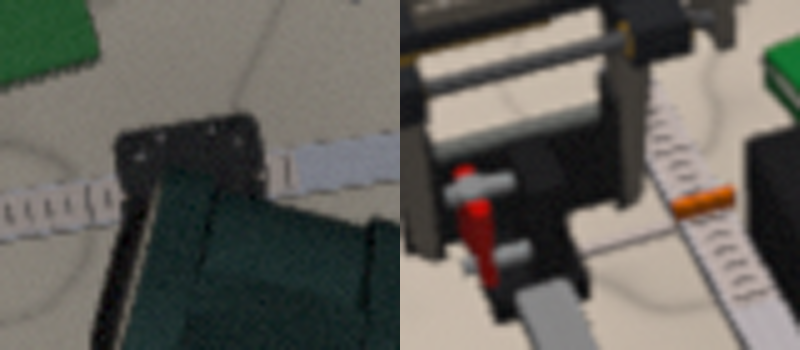

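In the side view the pointer tip is at about full (314.4,276.0) and the clip at about (320.6,270.6), so the pointer is still short. The wrist estimate of the gap is 9 mm, so I pull 9 mm more.

>>> servo_tool:
  increments:
    - [0.009, 0, 0, 0, 0, 0]
    - [0.018, 0, 0, 0, 0, 0]
    - [0.018, 0, 0, 0, 0, 0]
    - [0.018, 0, 0, 0, 0, 0]

```text
time_s: 5.3
tcp_pos: [0.5588, -0.0033, 0.0593]
tcp_rot: [3.139, 0.001, 1.731]
force: [3.5, -3.2, 3.2]
gripper_width: 0.822
finger_force: 2.3
```

```bash
python3 - <<'E'
from fit import *
D=ctrl.read_camera("side");save(D,"side3.png");c=ctrl.read_camera("wrist")
yaw=.161;ey=np.array([-np.sin(yaw),np.cos(yaw),0])
print("before, side:",(onz(D,(320.6,270.6),.020)-onz(D,(314.4,276.0),.020))@ey)
print(ctrl.sense()["tcp_pos"],ctrl.sense()["force"])
A=cv2.resize(c["image"][180:330,180:500,::-1],(768,360),interpolation=cv2.INTER_CUBIC)
B=cv2.resize(D["image"][255:285,285:349,::-1],(512,240),interpolation=cv2.INTER_CUBIC)
o=np.zeros((600,768,3),np.uint8);o[:360]=A;o[360:,:512]=B;cv2.imwrite('pics/c4.png',o)
E
```

```text
before, side: 0.010920661113862723
[ 0.5587 -0.0033  0.0592] [ 3.0669 -5.3261  3.6381]
```

View pics/c4.png

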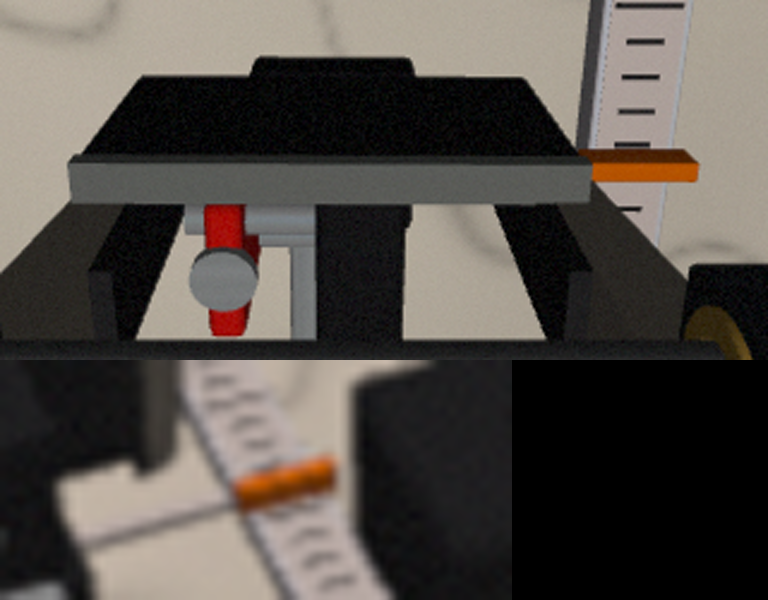

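The pointer now lines up with the clip to within a pixel in the side crop: the pointer line extends to (287,488) and the clip centre is (287,484). I quantify this next.

```bash
python3 - <<'E'
from fit import *
D=ctrl.read_camera("side");c=ctrl.read_camera("wrist")
yaw=.161;ey=np.array([-np.sin(yaw),np.cos(yaw),0]);ex=np.array([np.cos(yaw),np.sin(yaw),0])
w=lambda u,v:np.array([180+u/2.4,180+v/2.4]);s=lambda u,v:(285+u/8,255+(v-360)/8)
cl=onz(c,w(645,171.5),.022);a=onz(c,w(72,203.5),.074);b=onz(c,w(590,203.5),.074);m=(a+b)/2
print("len",np.linalg.norm(b-a),"gap wrist",(cl-m)@ey+.020,"handle centre",m-.02*ey)
print("gap side",(onz(D,s(287,484),.018)-onz(D,s(235,503),.020))@ey)
S_=ctrl.sense();print("tcp in handle",(S_["tcp_pos"]-m)@ex,(S_["tcp_pos"]-m)@ey+.02)
E
```

```text
len 0.10075085032056705 gap wrist 0.0007643044594119984 handle centre [ 0.5597 -0.0138  0.074 ]
gap side 0.003734546084804521
tcp in handle 0.0005529487196007283 0.010591632451465015
```

Gap is 1–3 mm and the TCP is centred on the handle within 1 mm. I nudge 1 mm further, then close.

>>> servo_tool:
  increments:
    - [0.002, 0, 0, 0, 0, 0]
    - [0.002, 0, 0, 0, 0, 0]
    - [0.002, 0, 0, 0, 0, 0]
    - [0.002, 0, 0, 0, 0, 0]

```text
time_s: 5.83
tcp_pos: [0.5585, -0.0027, 0.0591]
tcp_rot: [3.14, 0.001, 1.731]
force: [2.8, -4.2, 3.2]
gripper_width: 0.82
finger_force: 2.7
```

>>> servo_tool:
  increments:
    - [0, 0, 0, 0, 0, 0]
    - [0, 0, 0, 0, 0, 0]
    - [0, 0, 0, 0, 0, 0]
    - [0, 0, 0, 0, 0, 0]
    - [0, 0, 0, 0, 0, 0]
    - [0, 0, 0, 0, 0, 0]
    - [0, 0, 0, 0, 0, 0]
    - [0, 0, 0, 0, 0, 0]
  claw: 1.0

```text
time_s: 6.5
tcp_pos: [0.5569, -0.0029, 0.0587]
tcp_rot: [-3.14, 0.0, 1.73]
force: [1.7, -5.4, 4.2]
gripper_width: 0.323
finger_force: 30.8
```

```bash
python3 - <<'E'
from fit import *
D=ctrl.read_camera("side");c=ctrl.read_camera("wrist");s=ctrl.sense()
print(s["tcp_pos"],s["force"],s["gripper_width"]*92,s["finger_force"],s["wrist_torque"])
A=cv2.resize(c["image"][180:330,180:500,::-1],(768,360),interpolation=cv2.INTER_CUBIC)
B=cv2.resize(D["image"][255:285,285:349,::-1],(512,240),interpolation=cv2.INTER_CUBIC)
o=np.zeros((600,768,3),np.uint8);o[:360]=A;o[360:,:512]=B;cv2.imwrite('pics/c5.png',o)
E
```

```text
[ 0.5569 -0.0029  0.0587] [ 1.3024 -5.601   3.7801] 29.736599823597626 30.780080674622923 [-1.242   0.1919 -0.3921]
```

View pics/c5.png

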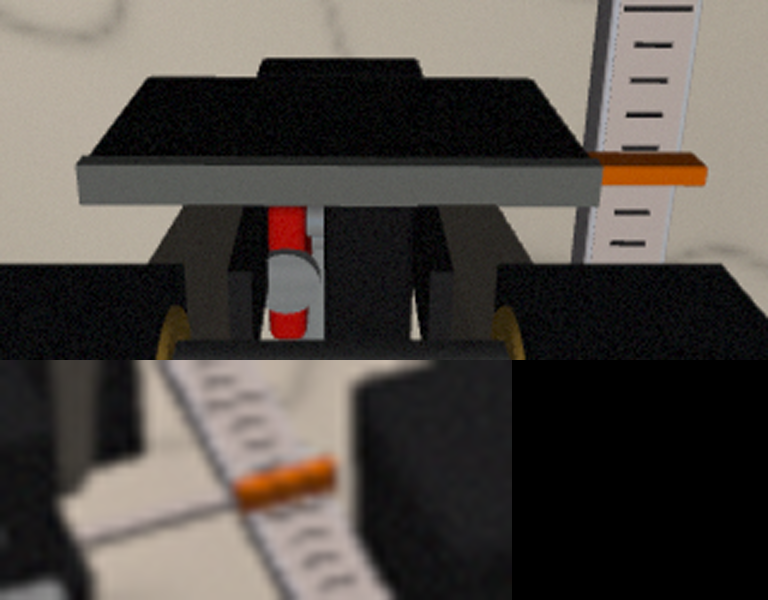

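Lever closed (opening 29.7 mm, grip 30.8 N). The wrist view puts the pointer about 0.5 mm short of the clip and the side view 2–3 mm short. I nudge 1 mm out and let it settle.

>>> servo_tool:
  increments:
    - [0.002, 0, 0, 0, 0, 0]
    - [0.002, 0, 0, 0, 0, 0]
    - [0.002, 0, 0, 0, 0, 0]
    - [0.002, 0, 0, 0, 0, 0]
    - [0.002, 0, 0, 0, 0, 0]
    - [0.002, 0, 0, 0, 0, 0]

```text
time_s: 7.1
tcp_pos: [0.5567, -0.002, 0.0587]
tcp_rot: [-3.14, 0.0, 1.73]
force: [1.9, -6.0, 3.8]
gripper_width: 0.321
finger_force: 30.8
```

```bash
python3 - <<'E'
from fit import *
s=ctrl.sense();print(s["tcp_pos"],s["force"],s["gripper_width"]*92,s["finger_force"])
print(ctrl.close_job())
E
```

```text
[ 0.5567 -0.002   0.0587] [ 1.9132 -5.9938  3.7894] 29.503800593096816 30.814338837253672
the job is handed in; nothing more can be done
None
```

I handed the job in with the handle still held, the lever squeezed closed (29.5 mm opening, about 31 N grip) and the pointer an estimated 0–2 mm from the clip; no verdict came back.

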